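# Pop the fuse hatch

### The job

With a fingertip, press down once near the ribbed free edge of the metal hatch on top of the fuse box, all the way to its stop, so that its push-push latch lets go; then take the finger away upwards and let the hatch pop up by itself. Leave it standing fully open: do not press it a second time, because that would latch it shut again. Nothing is to be picked up: leave the switch box's button unpressed, and the thread cone, the jar and the shoe last where they stand.

Things in the scene. Friction and masses are not known exactly. Their poses are not given: they have to be found in the camera images.
- fuse_box: Grey metal box fixed to the bench, 160 (x) by 130 (y) by 75 mm high; origin at the centre of its underside, z up. A bare-metal hatch 92 (x) by 64 mm (y) fills most of its top, hinged along y 40 mm to the origin's +x side at top height; its free edge, with four dark ribs, is 52 mm to the -x side. In front of that edge the box is stepped down 20 mm, leaving room for the finger.
- hatch_press (a point): The place to press: on the upper face of the hatch, mid-width, 12 mm in from the free edge and 80 mm from the hinge line. It moves with the hatch; at the start it lies 80 mm above the bench (the 5 mm plate stands proud of the box's top). The point's axes are the hatch's: -x from hinge to free edge, z out of its upper face.
- hatch_hinge (a point): Middle of the hatch's hinge line.
- hatch (a joint): Hatch angle in rad: 0 latched shut; negative when pressed in, down to the stop at -0.10 (8 mm below rest at the place to press); positive as it swings up, to its open stop at 0.90. A damped spring always drives it open, about 3 N at the place to press. Past about -0.085 (7 mm) the latch lets go; the hatch then follows the finger up as it leaves, and swings open in about a second and stays.
- latch (a joint): Track slide of the push-push latch, inside the box under the hatch, in m: 0 latched, about 0.007 when pressed to the stop, about 0.011 with the hatch popped open. A second press drives it on beyond 0.0135 and latches the hatch shut.
- switch_box: Bystander: smaller grey box fixed to the bench, 120 by 110 by 50 mm high, with a round push button in a low black collar on top, no hatch. Origin at the centre of its underside.
- stop_button (a joint): Travel of the switch box's round button in m, 0 up, 0.006 fully pressed. To be left alone. The button is 32 mm across and its top is 68 mm above the bench.
- cone_mid (a point): Bystander: grey cone of thread, 60 mm across at the foot, 95 mm tall, standing loose; this point is on its axis, 47 mm up.
- jar_mid (a point): Bystander: glass jar with a steel cap, 56 mm across, 75 mm tall, standing loose; this point is on its axis, 37 mm up.
- last_mid (a point): Bystander: wooden shoe last (foot form) lying loose on its sole, about 240 mm long (its y), 84 mm wide, 90 mm tall at the heel; this point is 30 mm above its sole near its middle.
Mind the look-alikes: they are no part of the job. Leave any blue look-alike of the fuse_box alone.

How it is judged:
On the way, in this order (a step that is already met when the one before it is completed fails the run):
1. the hatch is pressed in to its stop by the fingers (value of joint hatch below -0.07 rad and contact force between the fingers and hatch above 0.5 N).
2. the hatch has popped and swung open (value of joint hatch above 0.8 rad), for 0.3 s.
At the end, for the whole second after the job is handed in: The hatch stands open by its own spring (above 0.8 rad of 0.9) and at rest, its latch in the open place after a single press (slide between 8 and 13.5 mm), the switch box's button up, and cone, jar and last within 20 mm of where they stood (value of joint hatch above 0.8 rad and velocity of joint hatch between -0.1 and 0.1 rad/s and value of joint latch between 0.008 and 0.0135 m and value of joint stop_button below 0.003 m and distance of each of cone_mid, jar_mid, last_mid from where it was at the start of the episode below 0.02 m); the robot touches nothing.
It fails at once if the fuse hatch is forced up while its latch is still caught (value of joint hatch above 0.08 rad and value of joint latch below 0.003 m).
It fails at once if the hatch is pressed a second time (the latch advances past its open place) (value of joint latch above 0.0135 m).
It fails at once if the button of the switch box is pressed (value of joint stop_button above 0.003 m).
It fails at once if the thread cone, jar or shoe last is lifted, carried or pushed away (more than 20 mm) (distance of any of cone_mid, jar_mid, last_mid from where it was at the start of the episode above 0.02 m).
It also fails if it takes over 29 s, if anything falls off the work surface, if the arm or the gripper's body presses on something with over 40 N, if the wrist force passes 120 N, or if a joint passes its speed limit or range.

### The arm

A 7-joint arm with a two-finger parallel gripper is mounted at the origin on the work surface. World frame = base frame: x ahead of the robot, y to its left, z up, the work surface at z = 0. Lengths are in m, angles in rad, forces in N, time in s.
With the tool pointing down it reaches from about 0.425 to 0.825 m from the base axis. Payload 3.6 kg.
Tool frame: the origin (TCP) lies where the fingers leave the gripper's body, on its centre line; the fingertips stand 73 mm ahead of it and the grasp point (between the pads) lies 54 mm ahead of it; z points along the fingers, y is the line along which they close (so a half turn about z gives the same grasp; the last joint's range is limited). The gripper opens to 85 mm and grips with 20 to 120 N. Pads are 22 mm wide; open, the fingers measure 114 mm over their backs; the gripper's body (76 mm by 85 mm) begins 54 mm behind the grasp point. The pads swing forward as they close: fully open they stand 13 mm farther back than shut.
Start: joints at [-1.353, 0.615, -0.013, 1.423, 0.008, 1.103, -0.04], TCP at [0.157, 0.631, 0.304] pointing down, gripper open.
Joint ranges: [-3.12, 3.12], [-0.3, 2.06], [-1.34, 1.32], [0.26, 2.42], [-1.36, 4.5], [0.01, 1.98], [-2.84, 2.84]. Speed limits (rad/s): [2.79, 2.79, 3.14, 3.14, 3.14, 3.14, 3.14].

### API

Orientations are given as a unit quaternion [x, y, z, w].
In Python, from station import arm, snapshot, camera_info, ticket gives the robot as it stands. Calls block until the motion is done:
- arm.movep(position, orientation): joint-space move of the TCP to a pose.
- arm.line_to(position, velocity=0.15, ori=None): straight line of the TCP; ori=None keeps the orientation; velocity is the mean speed in m/s.
- arm.move_j(angles): joint-space move.
- arm.move_gripper(opening, effort=None): opening from 0.0 (shut) to 1.0 (fully open); effort is the grip in N (None keeps the last); returns when the fingers have stopped.
- arm.pause(seconds).
- arm.ik(position, orientation): joint angles nearest the present ones, or None.
- snapshot(name): name is "scene" or "side" or "wrist"; returns the picture (384x512x3 uint8, blue, green, red); there is no depth.
- camera_info(name): a dict with "fx", "fy", "cx", "cy" (pixels), "dist_coeffs" ([k1, k2, p1, p2, k3] as OpenCV has them; the pictures are not rectified), "R" (3x3) and "t" (3): a world point X has camera coordinates R X + t; the wrist camera has in their place "T_tool_cam" (4x4, takes a point from camera to tool coordinates, whose origin is the TCP and whose axes are the flange's). Camera axes: x right, y down, z forward; pixel columns grow to the right and rows downward; lengths in m; the calibration is good to about 2 mm. A picture is of the moment at which its call begins: read the wrist's pose just before it. camera_info takes no time and is no camera call.
A pose or a line that the arm cannot do raises arm.MotionError and nothing moves.
- ticket.finish_job(): hands the job in; it is judged then, once.
Readings, each from a call of its own:
- arm.read_time(): time.
- arm.read_joint_positions(): joint angles.
- arm.read_dq(): joint speeds.
- arm.read_effort(): joint torques, N m.
- arm.read_tool_pos(): TCP position.
- arm.read_eef_rot(): TCP orientation.
- arm.read_ft_force(): force on the tool from outside, world axes, zero at the start.
- arm.read_wrist_torque(): the same for the moment, N m.
- arm.read_opening(): opening from 0.0 (shut) to 1.0 (fully open).
- arm.read_finger_force(): force on a finger pad.
Only numpy, scipy, OpenCV 4.12 (cv2) and the standard library are available. Lean on these libraries where they do the work, as an engineer would, in place of code of your own. Each camera call takes 0.05 s, during which the arm holds its last target. There are 200 camera calls.

## Working session

There is one attempt and no reset: what is moved stays moved. The work goes in short steps, each a Python script; the robot and the scene stay as the last script left them, time stands still between calls to the robot, and variables do not carry over. Pictures are saved under pics/ and viewed, at most 10 in all, crops included, and the job is handed in when it is done.

```bash
mkdir -p pics
python3 - <<'E'
from station import *
import cv2,numpy as np
for n in("scene","side"):
    im=snapshot(n);cv2.imwrite(f"pics/{n}0.png",im)
    c=camera_info(n);R=np.array(c["R"]);print(n,-R.T@np.array(c["t"]),R[2],c["fx"])
print(arm.read_time(),arm.read_eef_rot(),arm.read_tool_pos())
E
```

```text
scene [ 0.97639254 -0.53571638  1.18603665] [-0.33553222  0.42138532 -0.84252747] 435.4208720208993
side [ 0.22262261 -0.67612765  0.8535754 ] [ 0.27749385  0.64292    -0.71389848] 399.8363471088879
0.1 [ 1.21571288e-01  9.92581987e-01 -1.18491001e-03 -1.30657872e-04] [0.15675571 0.63027689 0.30282018]
```

View pics/scene0.png

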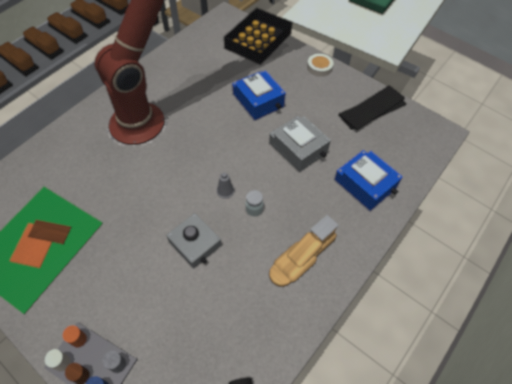

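View pics/side0.png

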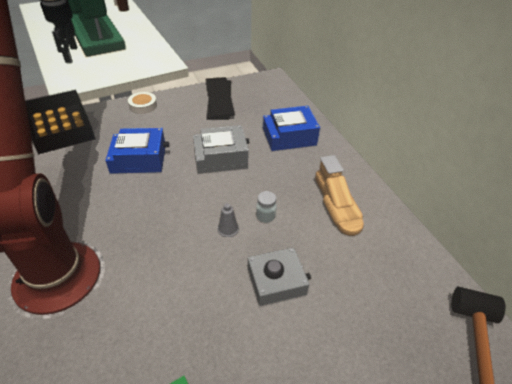

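The scene view shows the grey fuse box at about (300,142) with a bright hatch, and the side view shows it at (221,148). The blue look-alikes are on either side of it, and the switch box with its round button is at (193,240) in the scene view. Next I'll enlarge both crops and cast rays.

```bash
cat > h.py <<'E'
from station import *
import cv2,numpy as np
def ray(n,uv):
    c=camera_info(n);K=np.array([[c["fx"],0,c["cx"]],[0,c["fy"],c["cy"]],[0,0,1]])
    p=cv2.undistortPoints(np.array([[uv]],float),K,np.array(c["dist_coeffs"]))[0,0]
    if "R" in c: R=np.array(c["R"]);o=-R.T@np.array(c["t"]);return o,R.T@np.r_[p,1]
def plane(n,uv,z):
    o,d=ray(n,uv);return o+d*(z-o[2])/d[2]
E
python3 - <<'E'
from h import *
a=cv2.imread("pics/scene0.png")[105:180,255:345];b=cv2.imread("pics/side0.png")[115:180,180:260]
r=lambda i:cv2.resize(i,(400,int(i.shape[0]*400/i.shape[1])),interpolation=cv2.INTER_CUBIC)
a,b=r(a),r(b);h=max(len(a),len(b));p=lambda i:cv2.copyMakeBorder(i,0,h-len(i),0,0,0)
cv2.imwrite("pics/crop.png",np.hstack([p(a),p(b)]))
print(plane("scene",(300,131),.075),plane("side",(217,139),.075))
for n,uv in(("scene",(193,238)),("side",(275,268))):print(plane(n,uv,.068))
E
```

```text
[0.50922985 0.28629203 0.075     ] [0.50527326 0.27985639 0.075     ]
[ 0.50441434 -0.22113265  0.068     ]
[ 0.47968922 -0.21581855  0.068     ]
```

View pics/crop.png

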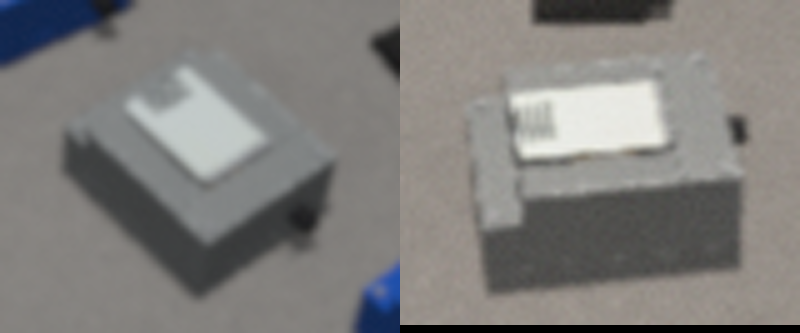

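The crop confirms it: four dark ribs mark the free edge on the world −x side, and the hinge is on the +x side. I'll project the plate corners from both views.

Run:
```python
from h import *
S=[(128,103),(187,66),(268,137),(207,184)];D=[(120,160),(110,93),(262,83),(268,150)]
S=[plane("scene",(255+(x+.5)/4.444-.5,105+(y+.5)/4.444-.5),.08) for x,y in S]
D=[plane("side",(180+(x+.5)/5-.5,115+(y+.5)/5-.5),.08) for x,y in D]
for P in(S,D):
    P=np.array(P)[:,:2];f=(P[0]+P[1])/2;h=(P[2]+P[3])/2;u=(h-f)/np.linalg.norm(h-f)
    print(P.round(3).tolist(),"len",np.linalg.norm(h-f),"wid",np.linalg.norm(P[0]-P[1]),"yaw",np.degrees(np.arctan2(u[1],u[0])),"press",(f+h)/2-u*34,f+u*12)
```

```text
[[0.461, 0.258], [0.473, 0.316], [0.56, 0.299], [0.551, 0.234]] len 0.09105642689083249 wid 0.0590746921015728 yaw -13.22936163481674 press [-32.58635984   8.05782941] [12.14856091 -2.45884032]
[[0.454, 0.253], [0.468, 0.319], [0.561, 0.294], [0.541, 0.23]] len 0.09303167959504591 wid 0.06718394187605362 yaw -14.728072582112032 press [-32.3771801    8.91795647] [12.06642447 -2.76488216]
```

Both views agree with the given 92 × 64 mm plate at about −14° yaw, and the press point is at about (0.4755, 0.284). I'll shut the fingers, move above it and take one close look.

Run:
```python
from h import *
from scipy.spatial.transform import Rotation as Ro
a=np.radians(166);q=[np.cos(a/2),np.sin(a/2),0,0]
arm.move_gripper(0.0)
arm.movep([.4755,.2837,.30],q)
p=np.array(arm.read_tool_pos());qq=arm.read_eef_rot();print(p,qq,arm.read_opening(),arm.read_ft_force(),arm.read_time())
im=snapshot("wrist")
c=camera_info("wrist");T=np.array(c["T_tool_cam"]);K=np.array([[c["fx"],0,c["cx"]],[0,c["fy"],c["cy"]],[0,0,1]])
W=np.eye(4);W[:3,:3]=Ro.from_quat(qq).as_matrix();W[:3,3]=p;M=W@T
np.savez("w.npz",M=M,K=K,d=c["dist_coeffs"])
Ci=np.linalg.inv(M)
u=np.array([.970,-.242,0]);v=np.array([.242,.970,0]);P=np.array([.4755,.2837,.08])
X=np.array([P,P-.012*u+.032*v,P-.012*u-.032*v,P+.08*u+.032*v,P+.08*u-.032*v])
uv=cv2.projectPoints(X,cv2.Rodrigues(Ci[:3,:3])[0],Ci[:3,3],K,np.array(c["dist_coeffs"]))[0][:,0];print(uv.round())
cv2.imwrite("pics/w1raw.png",im)
for x in uv: cv2.circle(im,tuple(int(round(t)) for t in x),2,(0,0,255),-1)
cv2.imwrite("pics/w1.png",im)
```

```text
[0.4747551  0.28540821 0.30001195] [ 1.20433505e-01  9.92721205e-01  5.65292455e-04 -2.45537370e-04] 0.0014929328084889216 [-0.39807745  0.34205823 -0.27297918] 2.5833
[[251. 177.]
 [281. 166.]
 [221. 166.]
 [278. 244.]
 [223. 244.]]
```

View pics/w1.png

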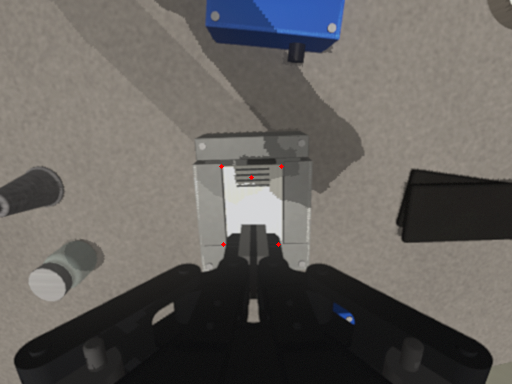

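The close view shows the plate's sides at columns ≈223/283 and its free edge at row ≈164, within 2 mm of the prediction. The fingertip is over the ribs. I'll press in small force-watched steps, then withdraw upwards.

Run:
```python
from h import *
x,y=.4735,.286
arm.line_to([x,y,.160],.12)
f0=np.array(arm.read_ft_force());z=.160;print(f0)
while z>.136:
    z-=.001;arm.line_to([x,y,z],.02)
    f=np.array(arm.read_ft_force())-f0;print(round(z,4),arm.read_tool_pos()[2].round(4),f.round(1),round(arm.read_time(),2))
    if f[2]>14:break
```

```text
[0.48510165 0.29474337 0.72154183]
0.159 0.1594 [-1.3 -0.8 -0.8] 4.2
0.158 0.158 [-0.5  0.2 -0.2] 4.45
0.157 0.1569 [-0.5 -1.4 -0.6] 4.7
0.156 0.1559 [-1.2  0.6  0.4] 4.95
0.155 0.1549 [-0.3  1.1 -0.4] 5.2
0.154 0.1539 [-0.7 -1.  -1.1] 5.45
0.153 0.153 [-0.3 -0.2 -0.3] 5.7
0.152 0.1522 [-1.  -1.   1.7] 5.95
0.151 0.151 [-2.  -0.1  2.8] 6.2
0.15 0.1499 [-1.2 -0.2  2.4] 6.45
0.149 0.1489 [-1.5  0.6  2.9] 6.7
0.148 0.1479 [-0.8 -0.1  2.2] 6.95
0.147 0.1469 [-2.  -0.3  2.5] 7.2
0.146 0.1459 [-1.6 -0.6  1.5] 7.45
0.145 0.1452 [-2.6 -0.2  5. ] 7.7
0.144 0.145 [-3.7 -0.9  8.9] 7.95
0.143 0.1449 [-5.6 -1.2 14.7] 8.2
```

Contact came at 0.153 and the firm stop at 0.145, which is 8 mm of travel as specified. Now I'll withdraw upwards.

Run:
```python
from h import *
arm.line_to([.4735,.286,.32],.12);arm.pause(2)
print(arm.read_tool_pos(),arm.read_ft_force(),arm.read_time())
a=snapshot("scene")[85:190,235:365];b=snapshot("side")[85:190,160:290]
cv2.imwrite("pics/end.png",cv2.resize(np.hstack([a,b]),None,fx=3,fy=3,interpolation=cv2.INTER_CUBIC))
```

```text
[0.47349815 0.28600732 0.32001841] [0.32312885 0.54241692 0.80854449] 11.825
```

View pics/end.png

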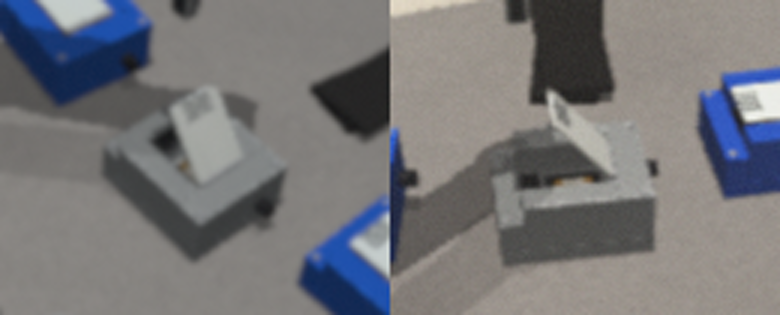

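Both views show the hatch standing open at about 50°, with the finger well clear above it.

```bash
python3 -c "
from station import *
print(ticket.finish_job())"
```

```text
the job is handed in; nothing more can be done
None
```

I pressed the hatch once to its stop and it popped open by itself; the last pictures show it standing open at about 50°, with the finger clear of it, and I handed the job in (no verdict was returned).

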